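# Set the pepper mill's grind: home to the stop, four clicks back, dust cap on

### The job

Set the grind of the pepper mill: turn the dial on its top clockwise (seen from above) until it comes up against its stop, pressing firmly for a moment but without forcing it, then turn it back counter-clockwise exactly four clicks. Then put the loose black dust cap over the dial so that it sits down fully on the mill's head, let go, and leave everything else where it stands.

Things in the scene. Friction and masses are not known exactly. Their poses are not given: they have to be found in the camera images.
- mill: black plastic pepper mill, upright, screwed to the counter by a steel foot 110 mm across, 12 mm high; it does not move. Waist 48 mm, head 68 mm in diameter. Origin: centre of the foot's underside, on the dial's axis; z up.
- mill_head (a point): centre of the head's flat top, 170 mm above the mill's origin. Inside the head is a ball detent for the dial: 20 clicks a turn, 18 degrees each. Turning over a click takes up to about 0.07 N m; let go, the dial falls into the nearest click.
- dial: aluminium adjuster dial on the mill's head, turning about the vertical; clockwise from above closes the burrs. Origin on its axis, level with the head's top. Disc 42 mm across, top 7 mm above the origin; on it an upright grip bar 38 mm long (along the dial's x), 12 mm wide (y), from 7 to 36 mm above the origin.
- dial_grip (a point): middle of the dial's grip bar, 26 mm above the dial's origin, on the axis; axes as the dial's. The bar was fitted at an arbitrary angle, so its yaw does not tell where the stop is: that lies 35 to 80 degrees clockwise of the start and must be felt.
- stop: stop pin hidden in the mill's head, 24 mm from the axis (origin on the axis; it does not tell the dial's angle there). The dial meets it 3 degrees clockwise of click zero, where it springs back when let go; four clicks back is 72 degrees from click zero. 0.2 N m (8 N on the pin) is right; under 4 N is not firmly home, over 15 N (0.36 N m) is forcing it. It yields about 1 degree per 2 N.
- burr: lower burr hidden inside the mill, moved by the dial's thread: origin 50 mm above the mill's origin at click zero, 0.1 mm lower with every click back, far finer than the position readings.
- cap: loose black plastic dust cap, a round cup standing mouth down on the counter: outer diameter 58 mm, inner 50 mm, 44 mm high (inner depth 40 mm), on top a round knob 18 mm in diameter, 44 to 66 mm above the origin. Origin: centre of its lower rim; z up. 42 to 84 g. On the mill its rim rests on the head's top around the dial.
- pan: carbon steel paella pan, 290 mm across, 45 mm high, two loop handles; origin centre of underside; not needed
- spatula: flat beech spatula, 290 mm long, lying on the counter; origin at its underside; not needed
- tongs: stainless tongs, 230 mm long, lying on the counter; origin at its underside; not needed
- garlic_keeper: closed white ceramic garlic keeper, 112 mm across, 128 mm high; origin at its underside; not needed
- oil_bottle: green glass oil bottle, 64 mm across, 210 mm high; origin at its underside; not needed
- salt_pot: turned wooden salt pot with a small knob lid, 72 mm across, 68 mm high; origin at its underside; not needed
- trivet: square cork trivet, 110 x 110 x 12 mm; origin at its underside; not needed
Mind the look-alikes: they are no part of the job. There is more than one size of the mill; the job needs the smaller. Several things look just like the cap: the one meant starts farthest from the robot's base.

How it is judged:
By the outcome, as a careful person would: the job done as asked, in the order asked, and still so for the second after the job is handed in, with the robot touching nothing.
It also fails if it takes over 72 s, if anything falls off the work surface, if the arm or the gripper's body presses on something with over 40 N, if the wrist force passes 120 N, or if a joint passes its speed limit or range.

### The arm

A 7-joint arm with a two-finger parallel gripper is mounted at the origin on the work surface. World frame = base frame: x ahead of the robot, y to its left, z up, the work surface at z = 0. Lengths are in m, angles in rad, forces in N, time in s.
With the tool pointing down it reaches from about 0.425 to 0.925 m from the base axis. Payload 6.8 kg.
Tool frame: the origin (TCP) lies between the finger pads; the fingertips stand 17 mm ahead of it and the grasp point (between the pads) lies 2 mm behind it; z points along the fingers, y is the direction in which the jaws open and shut (so a half turn about z gives the same grasp; the last joint's range is limited). The gripper opens to 85 mm and grips with 20 to 120 N. Pads are 22 mm wide; open, the fingers measure 114 mm over their backs; the gripper's body (76 mm by 85 mm) begins 54 mm behind the grasp point. The pads swing forward as they close: fully open they stand 13 mm farther back than shut.
Start: joints at [-1.399, 0.477, 0.022, 1.555, -0.011, 1.109, -0.083], TCP at [0.186, 0.649, 0.248] pointing down, gripper open.
Joint ranges: [-2.96, 2.96], [-0.34, 2.1], [-1.41, 1.46], [0.24, 2.44], [-1.37, 4.51], [0.17, 1.92], [-2.96, 2.96]. Speed limits (rad/s): [2.39, 2.39, 3.14, 3.14, 3.14, 3.14, 3.14].

### API

Orientations are given as a unit quaternion [w, x, y, z].
In Python, from station import bot gives the robot as it stands. The module is installed in compiled form; this text tells all that it offers.
- The arm moves only by the tool carry_out, never from a script. Its argument "moves" is a list of rows, each a list of 3 entries, a list of its own where there are three numbers: the turn, a rotation vector about the tool's x, y, z in degrees, then the shift along the tool's x, y, z in cm, then the finger opening in cm, from 0 to 8.54. A call has 1 to 5 rows; each row is the pose to reach, as a shift and turn from the pose commanded when the call began, along the tool's axes at that moment; what a row does not reach only later rows make up. A row lasts 1/8 s, in which the tool goes at most 62.5 mm and 10.7 degrees, less where a joint would pass 70% of its speed; a pose out of reach is approached as far as the arm can. A call with a gripper value outside its range is refused whole. The fingers move at their own pace and stop on an object; "newtons" is the grip in N (left out, the last holds). Time passes only in rows, so rows that repeat a pose let the fingers close. It gives the time, the measured TCP pose, the force and the opening at its end, in the units of the state.
- bot.get_obs(): the state, without advancing time (a new reading comes with each control period).
- bot.read_camera(name): name is "scene" or "top"; returns the picture (480x640x3 uint8, red, green, blue); there is no depth.
- bot.camera_info(name): a dict with "vertical_fov" (degrees; the focal length in pixels is half the picture's height over the tangent of half this angle, whatever the lens; pixels are square), "cx", "cy" (the principal point, pixels), "position" and "attitude" of the camera in the world. Camera axes: x right, y up, looking along -z (the intrinsics and any distortion apply to the point x, -y, -z); pixel columns grow to the right and rows downward; lengths in m; the calibration is good to about 2 mm. A picture is of the moment at which its call begins. camera_info takes no time and is no camera call.
- bot.hand_in(): hands the job in, once; it reports no verdict.
Trained networks look in the newest picture that a camera, given by its name, has taken for a name from the list of things; names that differ only in an ending like _2 or _b are one class to them, and where a whole thing is asked for, a point or a joint stands for the part that bears it (a point fixed in the world has none). Each returns a list of dicts, best first, with "score" (0 to 1); they miss things now and then, are a little off and sometimes report something else, mostly with a low value. They report only what shows in the picture. A call takes as long as a camera call. They do not tell look-alikes from the thing itself.
- bot.silhouettes(label, camera): "region" (480x640 bool, what is visible of it) and "location" ([column, row] in pixels, amid what is visible of it).
The state is a dict: "t": time; "q": joint angles; "joint_vel": joint speeds; "joint_torque": joint torques, N m; "eef_pos": TCP position; "tool_rot": TCP orientation; "contact_force": force on the tool from outside, world axes, zero at the start; "torque": the same for the moment, N m; "gripper_width": opening from 0.0 (shut) to 1.0 (fully open).
Only numpy, scipy, OpenCV 4.12 (cv2) and the standard library are available. Lean on these libraries where they do the work, as an engineer would, in place of code of your own. Each camera call takes 0.05 s, during which the arm holds its last target. There are 200 camera calls.

## Working session

There is one attempt and no reset: what is moved stays moved. The work goes in short steps, Python scripts to look and compute and a tool call to move; the robot and the scene stay as the last step left them, time stands still between calls to the robot, and variables do not carry over. Pictures are saved under pics/ and viewed, about 8 in all and at most 12, crops included, and the job is handed in when it is done.

Besides the shell and the picture viewer there is one more tool, called after ">>>" in YAML: its name, and indented under it one key for each argument. carry_out: Moves the arm, as the interface text tells. Its arguments: {"type":"object","properties":{"moves":{"type":"array"},"newtons":{"type":"number"}},"required":["moves"]}

```bash
mkdir -p pics; cat > h.py <<'E'
import numpy as np,cv2
from scipy.spatial.transform import Rotation as R
from station import bot
def Rq(q): return R.from_quat(q,scalar_first=True)
E
python3 - <<'E'
from h import *
for c in("scene","top"):
    im=bot.read_camera(c); cv2.imwrite(f"pics/{c}1.png",im[:,:,::-1]); print(bot.camera_info(c))
    for l in("mill","dial","cap","mill_head"):
        for d in bot.silhouettes(l,c): 
            ys,xs=np.where(d["region"]); print(c,l,round(d["score"],2),np.round(d["location"],1),d["region"].sum(),xs.min(),xs.max(),ys.min(),ys.max())
print(bot.get_obs())
E
```

```text
{'vertical_fov': 43.787490668907424, 'cx': 312.09273542067, 'cy': 247.03779638775626, 'position': array([1.51944747, 0.41465823, 1.33295902]), 'attitude': array([0.51812725, 0.200724  , 0.29793721, 0.77620065])}
scene mill 0.73 [368.  228.7] 3256 338 389 164 263
scene mill 0.65 [302.  259.7] 1676 282 320 219 284
scene dial 0.8 [370.7 181.4] 364 359 380 164 190
scene dial 0.61 [301.8 226.9] 226 294 309 219 234
scene cap 0.83 [382.  297.5] 470 375 396 286 311
scene cap 0.81 [412.5 264.6] 429 404 424 252 276
scene cap 0.43 [407.2 348.5] 1919 386 432 325 376
scene mill_head 0.89 [365.2 226.1] 3395 338 390 163 263
scene mill_head 0.74 [298.7 257.3] 1657 283 320 219 284
{'vertical_fov': 47.47561995560239, 'cx': 316.5388060579643, 'cy': 238.79297303319962, 'position': array([ 0.45258542, -0.01461811,  1.41740596]), 'attitude': array([-0.70622618, -0.01954781,  0.02659359,  0.70721655])}
top mill 0.86 [269.4 323.1] 3079 239 299 293 355
top mill 0.63 [319.9 261.1] 1439 300 341 237 279
top dial 0.84 [257.7 335.2] 644 247 274 320 348
top dial 0.68 [322.7 256.2] 248 314 331 247 264
top cap 0.73 
[... 260 characters left out ...]
.39907111,  0.47703405,  0.02237726,  1.55545475, -0.01146249,
        1.1092966 , -0.0830742 ]), 'joint_vel': array([-2.03159475e-04, -1.43495377e-03, -5.34092305e-05, -9.41306593e-04,
        2.67822327e-04,  2.18372265e-03,  6.40210330e-04]), 'joint_torque': array([-1.47944804e-03, -5.95804060e+01,  1.60430767e+00, -2.81290394e+01,
        1.22330166e-02,  2.46141855e-03,  3.50291589e-05]), 'eef_pos': array([0.1864163 , 0.64873522, 0.24826146]), 'tool_rot': array([ 3.55490408e-06,  1.39436260e-01,  9.90231048e-01, -3.24436510e-05]), 'contact_force': array([ 0.26873431, -0.25186635,  0.25422996]), 'torque': array([-0.01111775,  0.02495427, -0.02619478]), 'gripper_width': 0.999456389772534}
```

View pics/scene1.png

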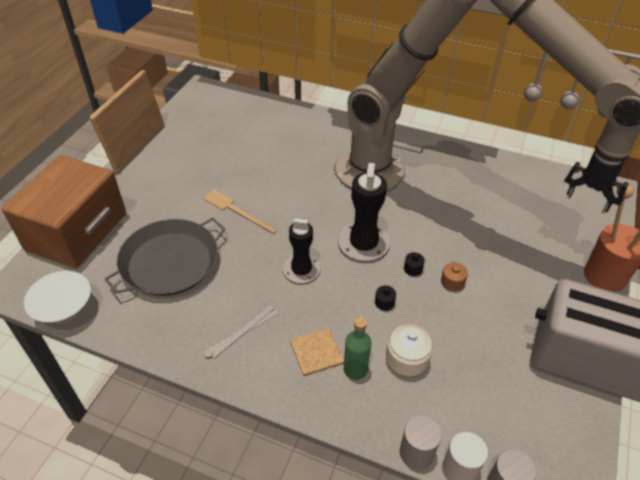

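View pics/top1.png

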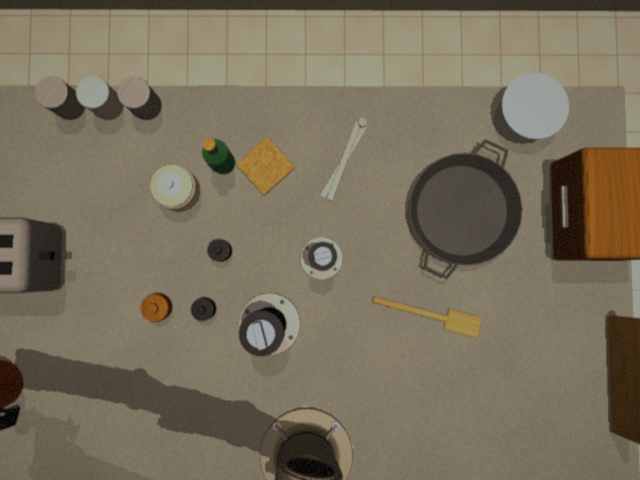

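The scene picture shows the small mill at (302,250), its dial at (301,227), and the big mill at (368,215). There are two small black cups: A at (386,297) and B at (414,263). In the top view the small mill is at (322,258), cap A at (219,250) and cap B at (203,309). The base is near (307,455), so A is the farthest. I'll confirm that in enlarged crops and triangulate.

```bash
cat >> h.py <<'E'
def cam(c):
    i=bot.camera_info(c); f=240/np.tan(np.radians(i["vertical_fov"]/2)); return i,f,Rq(i["attitude"]).as_matrix()
def ray(c,p):
    i,f,M=cam(c); d=M@np.array([(p[0]-i["cx"])/f,-(p[1]-i["cy"])/f,-1]); return i["position"],d/np.linalg.norm(d)
def plane(c,p,z): o,d=ray(c,p); return o+d*(z-o[2])/d[2]
def proj(c,P):
    i,f,M=cam(c); v=(np.atleast_2d(P)-i["position"])@M; return np.c_[i["cx"]+f*v[:,0]/-v[:,2], i["cy"]-f*v[:,1]/-v[:,2]]
def tri(p,q):
    a,d=ray("scene",p);b,e=ray("top",q); s=np.linalg.lstsq(np.c_[d,-e],b-a,rcond=None)[0]
    return (a+s[0]*d+b+s[1]*e)/2, np.linalg.norm(a+s[0]*d-b-s[1]*e)
E
python3 - <<'E'
from h import *
s=cv2.imread("pics/scene1.png");t=cv2.imread("pics/top1.png")
def crop(im,x,y,w,h,k): return cv2.resize(im[y:y+h,x:x+w],None,fx=k,fy=k,interpolation=cv2.INTER_CUBIC)
# top: mill 300..345 x 235..280 ; cap 203..233 ; scene mill, cap
a=crop(t,297,233,50,50,7);b=crop(t,190,228,50,50,7);c=crop(s,275,212,50,50,7);d=crop(s,365,275,50,50,7)
cv2.imwrite("pics/crops.png",cv2.convertScaleAbs(np.vstack([np.hstack([a,b]),np.hstack([c,d])]),alpha=1.3)[:,:700]) if 0 else cv2.imwrite("pics/crops.png",cv2.resize(cv2.convertScaleAbs(np.vstack([np.hstack([a,b]),np.hstack([c,d])]),alpha=1.4),(600,600)))
print("dial",tri((301.8,226.9),(322.7,256.2)))
print("capA",tri((385.5,297.5),(219,250)),"capB",tri((414,264),(203.2,309)))
for n in ("scene","top"):
    for l in("cap","dial"):
        for r in bot.silhouettes(l,n):
            ys,xs=np.where(r["region"]);print(n,l,xs.mean().round(1),ys.mean().round(1),len(xs))
E
```

```text
dial (array([ 0.49329029, -0.03903125,  0.17303475]), np.float64(0.004408165314903445))
capA (array([0.51538661, 0.2217589 , 0.01777965]), np.float64(0.0009237073871622201)) capB (array([0.36516945, 0.26067354, 0.01519144]), np.float64(0.0004490823059764979))
scene cap 385.2 298.1 470
scene cap 414.0 264.3 429
scene cap 409.1 350.5 1919
scene dial 370.0 179.3 364
scene dial 301.2 226.4 226
top cap 203.2 308.3 486
top cap 219.0 249.6 427
top cap 217.8 155.2 871
top dial 260.6 333.5 644
top dial 322.4 255.6 248
```

View pics/crops.png

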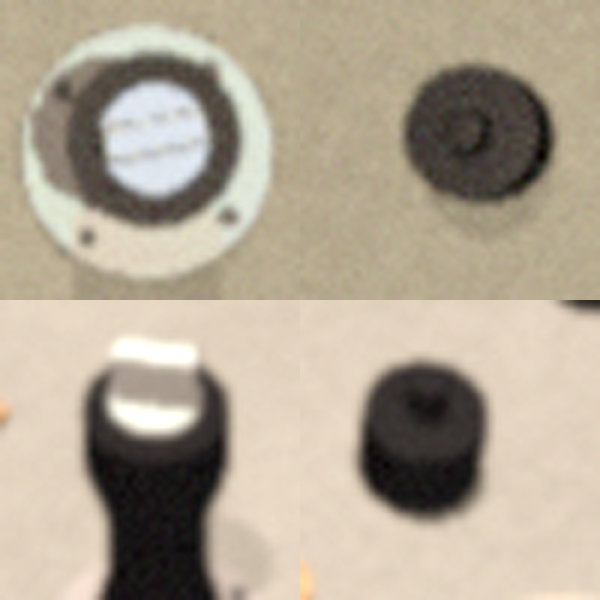

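The top crops show the foot circle centred at about (321.1,257.8), the head at (322.3,255.8), the grip bar's edges running about 10° up to the right, and cap A's top disc with its knob at about (218,250). The scene crops show the bar's bright top at about (300.3,220.3) and the cap's knob at about (386,292). Next I'll fit the points more precisely.

```bash
python3 - <<'E'
from h import *
from scipy.optimize import minimize
k=lambda u,v,x,y:(x+(u+.5)/6-.5,y+(v+.5)/6-.5)
T=lambda u,v:k(u,v,297,233)
print("foot z.012",plane("top",T(147,151),.012),"head z.17",plane("top",T(154,139),.17),"disc .177",plane("top",T(156,139),.177),"bar .206",plane("top",T(151,136),.206))
for a,b in(((103,127),(195,110)),((105,162),(200,145))):
    d=plane("top",T(*b),.206)-plane("top",T(*a),.206); print("bar yaw",np.degrees(np.arctan2(d[1],d[0])))
S=lambda u,v:k(u,v-300,275,212)
print("scene bar top",plane("scene",S(154,351),.206), "tri",tri(S(154,351),T(151,136)))
d=plane("scene",S(198,347),.206)-plane("scene",S(112,338),.206);print("scene bar yaw",np.degrees(np.arctan2(d[1],d[0])))
K=lambda u,v:k(u-300,v,190,228)
Q=lambda u,v:k(u-300,v-300,365,275)
print("cap knob top .066",plane("top",K(465,130),.066),"disc? .044",plane("top",K(473,133),.044))
print("scene knob .066",plane("scene",Q(428,398),.066),"disc .044",plane("scene",Q(426,412),.044),"tri disc",tri(Q(426,412),K(473,133)))
# template fit: rendered cap silhouette (convex hull of rim/top circles + knob) vs darkness, each camera
th=np.linspace(0,2*np.pi,60)[:-1]
def pts(x,y,parts): return np.vstack([np.c_[x+r*np.cos(th),y+r*np.sin(th),0*th+z] for r,z in parts])
def fit(c,parts,x0,thr,inv=False,n=5):
    im=cv2.GaussianBlur(cv2.cvtColor(bot.read_camera(c),cv2.COLOR_RGB2GRAY),(3,3),0).astype(float)
    dark=1/(1+np.exp((im-thr)/8)); dark=1-dark if inv else dark
    def cost(p):
        q=proj(c,pts(*p,parts)); h=cv2.convexHull(q.astype(np.float32))[:,0]
        m=np.zeros(im.shape,np.uint8);cv2.fillConvexPoly(m,np.round((h)*256).astype(np.int32),255,cv2.LINE_AA,8)
        m=m/255.; ct=h.mean(0); r0,r1,c0,c1=int(ct[1])-22,int(ct[1])+22,int(ct[0])-22,int(ct[0])+22
        return ((m-dark)[r0:r1,c0:c1]**2).sum()
    r=minimize(cost,x0,method="Nelder-Mead",options=dict(initial_simplex=np.array(x0)+np.array([[0,0],[.006,0],[0,.006]]),xatol=1e-4));return r.x,r.fun
cap=[(.029,0),(.029,.044)]
for c in("scene","top"):
    for thr in (70,90): print(c,"cap",fit(c,cap,[.515,.222],thr))
for c in ("top",): print(c,"foot",fit(c,[(.055,.012),(.055,0)],[.493,-.039],170,True))
i=bot.read_camera("top");print("top gray mill row",cv2.cvtColor(i,cv2.COLOR_RGB2GRAY)[256,296:346])
print(cv2.cvtColor(i,cv2.COLOR_RGB2GRAY)[250,200:240])
E
```

```text
foot z.012 [ 0.49550009 -0.04032818  0.012     ] head z.17 [ 0.49524353 -0.04011576  0.17      ] disc .177 [ 0.49500309 -0.0407306   0.177     ] bar .206 [ 0.49512425 -0.03827223  0.206     ]
bar yaw -79.60470235988892
bar yaw -79.9413708244585
scene bar top [ 0.50019521 -0.03779647  0.206     ] tri (array([ 0.49557102, -0.03904676,  0.20116974]), np.float64(0.0014682953875195053))
scene bar yaw 104.2799609430998
cap knob top .066 [0.51524351 0.21794535 0.066     ] disc? .044 [0.51500107 0.21837217 0.044     ]
scene knob .066 [0.53042684 0.22348886 0.066     ] disc .044 [0.52127048 0.22178659 0.044     ] tri disc (array([0.51521061, 0.22017043, 0.03590365]), np.float64(0.0008976276089773053))
scene cap (array([0.52093275, 0.22280215]), np.float64(92.15099693473894))
scene cap (array([0.51971961, 0.22243657]), np.float64(55.9216416966178))
top cap (array([0.51415282, 0.21924527]), np.float64(60.63373868714243))
top cap (array([0.51441842, 0.2192132 ]), np.float64(15.911113250310176))
top foot (array([ 0.48981598, -0.04518337]), np.float64(1301.4076020947857))
top gray mill row [127 126 126 120 123 143 117  97  93  93  96  93  66  57  51  57  53  58
 108 156 164 161 163 163 164 163 164 164 162 160 160 160 155 146 142 126
  77  54  61  52  75 123 155 161 161 155 135 123 122 120]
[125 121 120 119 124 121 116  75  44  49  45  41  42  33  37  36  41  48
  46  53  31  29  37  46  47  47  52  46  53  43  21  42  79 120 123 125
 125 127 126 127]
```

```bash
cat >> h.py <<'E'
def plan(x,y,z,phi):
    "turn(deg about tool z), shift cm in the tool axes, to reach x,y,z with jaw azimuth phi (deg)"
    o=bot.get_obs(); M=Rq(o["tool_rot"]).as_matrix(); a=np.degrees(np.arctan2(M[1,1],M[0,1]))
    s=M.T@(np.array([x,y,z])-o["eef_pos"])*100
    print("t",o["t"],"pos",np.round(o["eef_pos"],4),"az",round(a,2),"turn",round((a-phi+180)%360-180,2),"shift",np.round(s,2),"q",np.round(o["q"],2))
E
python3 - <<'E'
from h import *
plan(.38,.40,.26,20);plan(.4965,-.0395,.26,10.2)
print("big mill dial",tri((370,181),(260.6,333.5)))
E
```

```text
t 1.0 pos [0.1864 0.6488 0.2483] az 73.97 turn 53.97 shift [-25.48 -18.56  -1.17] q [-1.4   0.48  0.02  1.56 -0.01  1.11 -0.08]
t 1.0 pos [0.1864 0.6488 0.2483] az 73.97 turn 63.77 shift [-48.81 -57.59  -1.17] q [-1.4   0.48  0.02  1.56 -0.01  1.11 -0.08]
big mill dial (array([0.32726541, 0.09388615, 0.24704185]), np.float64(0.0024181863187141134))
```

>>> carry_out:
  moves:
    - [[0,0,10],[-5,-3.7,-0.5],8.5]
    - [[0,0,20],[-10,-7.4,-1.2],8.5]
    - [[0,0,30],[-15.5,-11,-2],8.5]
    - [[0,0,40],[-21,-15,-3],8.5]
    - [[0,0,50],[-26,-19,-4],8.5]
  newtons: 60

```text
t: 1.62
eef_pos: [0.3779, 0.4026, 0.287]
tool_rot: [-0.0, 0.547, 0.837, 0.0]
contact_force: [1.0, 0.0, 0.8]
gripper_width: 0.996
```

```bash
python3 -c "
from h import *
plan(.52,.15,.28,10);plan(.4965,-.0395,.26,10.2)"
```

```text
t 1.625 pos [0.3779 0.4026 0.287 ] az 23.63 turn 13.63 shift [-28.84   2.89   0.68] q [-1.17  0.24  0.29  1.82 -0.08  1.09 -0.44]
t 1.625 pos [0.3779 0.4026 0.287 ] az 23.63 turn 13.43 shift [-45.26  -6.86   2.67] q [-1.17  0.24  0.29  1.82 -0.08  1.09 -0.44]
```

>>> carry_out:
  moves:
    - [[0,0,3],[-6,0.8,0],8.5]
    - [[0,0,6],[-12,1.5,0],8.5]
    - [[0,0,9],[-18,2.2,0.3],8.5]
    - [[0,0,13],[-24,2.8,0.5],8.5]
    - [[0,0,13.5],[-29,2.9,0.7],8.5]

```text
t: 2.25
eef_pos: [0.5221, 0.1488, 0.2797]
tool_rot: [0.0, 0.64, 0.768, 0.0]
contact_force: [-0.8, 1.4, -0.2]
gripper_width: 0.995
```

```bash
python3 -c "
from h import *
plan(.4965,-.0395,.26,10.2)"
```

```text
t 2.25 pos [0.5221 0.1488 0.2797] az 10.35 turn 0.15 shift [-18.06  -5.9    1.97] q [-0.8   0.24  0.49  1.86 -0.13  1.07 -0.08]
```

>>> carry_out:
  moves:
    - [[0,0,0],[-5,-1.6,0.3],8.5]
    - [[0,0,0],[-10,-3.3,0.8],8.5]
    - [[0,0,0],[-15,-5,1.2],8.5]
    - [[0,0,0.1],[-18.1,-5.9,2],8.5]
    - [[0,0,0.1],[-18.1,-5.9,2],8.5]

```text
t: 2.88
eef_pos: [0.4951, -0.0406, 0.2593]
tool_rot: [-0.0, 0.642, 0.766, -0.0]
contact_force: [-0.2, 0.5, -0.1]
gripper_width: 0.994
```

```bash
python3 - <<'E'
from h import *
plan(.4965,-.0395,.2,10.2)
s=bot.read_camera("scene")[150:270,240:360,::-1];t=bot.read_camera("top")[200:320,262:382,::-1]
cv2.imwrite("pics/over.png",np.hstack([cv2.resize(i,(400,400),interpolation=cv2.INTER_CUBIC) for i in(s,t)]))
E
```

```text
t 2.875 pos [ 0.4951 -0.0406  0.2593] az 10.06 turn -0.14 shift [0.08 0.16 5.93] q [-0.56  0.18  0.59  1.99 -0.12  1.    0.26]
```

View pics/over.png

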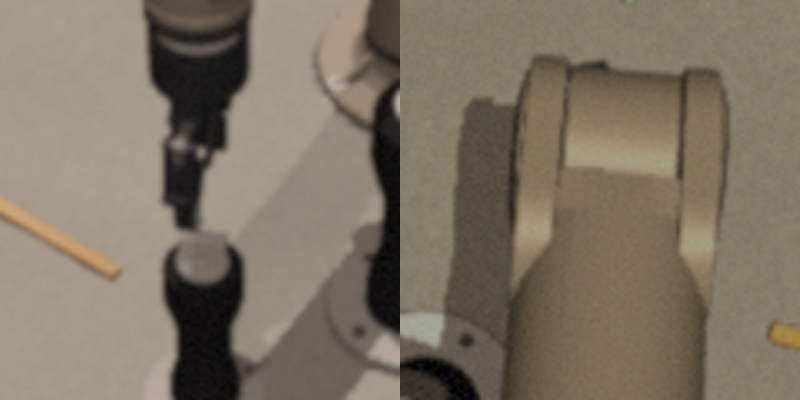

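The fingers hang over the bar: the near finger tip is at crop (185,222) and the bar at (205,245). I'll descend and close gently.

```bash
python3 - <<'E'
from h import *
u=np.array([np.cos(np.radians(10)),np.sin(np.radians(10)),0])
for w in(.043,.05):
  for z in (.25,.26): print(proj("scene",np.array([.4951,-.0406,z])+u*w))
print("seen 295.5,216.7")
E
```

```text
[[295.96889991 218.03589642]]
[[295.90142316 215.25834476]]
[[295.32633248 219.93689402]]
[[295.25550394 217.16024422]]
seen 295.5,216.7
```

>>> carry_out:
  moves:
    - [[0,0,0],[0,0.1,2],8.5]
    - [[0,0,0],[0,0.1,4],8.5]
    - [[0,0,0],[0,0.1,5.9],4]
    - [[0,0,0],[0,0.1,5.9],3]
    - [[0,0,0],[0,0.1,5.9],2]
  newtons: 20

```text
t: 3.6
eef_pos: [0.4975, -0.0367, 0.2011]
tool_rot: [0.0, 0.64, 0.769, 0.0]
contact_force: [-0.1, -0.2, 0.2]
gripper_width: 0.372
```

>>> carry_out:
  moves:
    - [[0,0,0],[0,0,0],0]
    - [[0,0,0],[0,0,0],0]
    - [[0,0,0],[0,0,0],0]
    - [[0,0,0],[0,0,0],0]

```text
t: 4.1
eef_pos: [0.4969, -0.0371, 0.2013]
tool_rot: [-0.0, 0.64, 0.768, 0.001]
contact_force: [-2.8, 1.0, 5.0]
gripper_width: 0.136
```

```bash
python3 -c "
from h import *
o=bot.get_obs();[print(k,np.round(o[k],3)) for k in('eef_pos','contact_force','torque','gripper_width')];plan(.4965,-.0395,.2,10.2)"
```

```text
eef_pos [ 0.497 -0.037  0.201]
contact_force [-2.846  0.963  4.977]
torque [ 0.155  0.718 -0.068]
gripper_width 0.136
t 4.1 pos [ 0.4969 -0.0371  0.2013] az 10.38 turn 0.18 shift [-0.23 -0.08  0.13] q [-0.53  0.27  0.57  2.05 -0.19  0.88  0.33]
```

>>> carry_out:
  moves:
    - [[0,0,0],[0,-0.1,-0.1],0]
    - [[0,0,0],[0,-0.1,-0.1],0]
    - [[0,0,0],[0,-0.1,-0.1],0]
  newtons: 40

```text
t: 4.47
eef_pos: [0.4967, -0.0372, 0.2016]
tool_rot: [0.001, 0.64, 0.768, 0.001]
contact_force: [5.4, 2.2, -6.0]
gripper_width: 0.128
```

```bash
cat >> h.py <<'E'
def st(n=1):
    o=bot.get_obs(); M=Rq(o["tool_rot"]).as_matrix()
    print("t",round(o["t"],2),"pos",np.round(o["eef_pos"],4),"az",round(np.degrees(np.arctan2(M[1,1],M[0,1])),2),"Fworld",np.round(o["contact_force"],2),"Ftool",np.round(M.T@o["contact_force"],2),"T",np.round(o["torque"],3),"w",round(o["gripper_width"]*85.4,2))
E
python3 -c "
from h import *
st()"
```

```text
t 4.47 pos [ 0.4967 -0.0372  0.2016] az 10.41 Fworld [ 5.44  2.19 -6.05] Ftool [1.17 5.74 6.06] T [ 0.438 -1.057  0.   ] w 10.91
```

>>> carry_out:
  moves:
    - [[0,0,3],[0,0.07,0.05],0]
    - [[0,0,10],[0,0.07,0.05],0]
    - [[0,0,18],[0,0.07,0.05],0]
    - [[0,0,26],[0,0.07,0.05],0]
    - [[0,0,30],[0,0.07,0.05],0]

```text
t: 5.1
eef_pos: [0.4977, -0.0373, 0.2016]
tool_rot: [0.001, 0.818, 0.575, 0.001]
contact_force: [5.1, 0.5, -3.6]
gripper_width: 0.13
```

```bash
python3 -c "
from h import *
st()"
```

```text
t 5.1 pos [ 0.4977 -0.0373  0.2016] az -19.79 Fworld [ 5.12  0.55 -3.58] Ftool [2.24 4.62 3.59] T [ 0.241 -0.991 -0.005] w 11.09
```

>>> carry_out:
  moves:
    - [[0,0,2],[0.02,0.05,0.03],0]
    - [[0,0,4],[0.02,0.05,0.03],0]
    - [[0,0,6],[0.02,0.05,0.03],0]
    - [[0,0,8],[0.02,0.05,0.03],0]
    - [[0,0,10],[0.02,0.05,0.03],0]

```text
t: 5.72
eef_pos: [0.4981, -0.0374, 0.2014]
tool_rot: [0.0, 0.865, 0.502, 0.001]
contact_force: [2.3, 1.5, 5.2]
gripper_width: 0.129
```

```bash
python3 -c "
from h import *
st()"
```

```text
t 5.72 pos [ 0.4981 -0.0374  0.2014] az -29.7 Fworld [2.33 1.54 5.23] Ftool [ 2.5   1.27 -5.22] T [ 0.37  -0.633  0.065] w 11.06
```

>>> carry_out:
  moves:
    - [[0,0,1],[0.02,0,0],0]
    - [[0,0,2],[0.02,0,0],0]

```text
t: 5.98
eef_pos: [0.4981, -0.0375, 0.2014]
tool_rot: [0.0, 0.873, 0.487, 0.001]
contact_force: [1.4, 1.5, 5.5]
gripper_width: 0.126
```

```bash
python3 -c "
from h import *
st()"
```

```text
t 5.97 pos [ 0.4981 -0.0375  0.2014] az -31.69 Fworld [1.39 1.49 5.51] Ftool [ 2.    0.41 -5.51] T [ 0.224 -0.582  0.025] w 10.75
```

>>> carry_out:
  moves:
    - [[0,0,2],[0.02,0,-0.02],0]
    - [[0,0,4],[0.03,0,-0.03],0]
    - [[0,0,6],[0.03,0,-0.03],0]
    - [[0,0,8],[0.03,0,-0.03],0]
    - [[0,0,10],[0.03,0,-0.03],0]

```text
t: 6.6
eef_pos: [0.4983, -0.0376, 0.2014]
tool_rot: [0.001, 0.913, 0.409, 0.001]
contact_force: [5.5, -1.6, 5.5]
gripper_width: 0.131
```

```bash
python3 -c "
from h import *
st()"
```

```text
t 6.6 pos [ 0.4983 -0.0376  0.2014] az -41.77 Fworld [ 5.46 -1.57  5.46] Ftool [ 2.47  5.13 -5.44] T [-0.321 -1.211  0.171] w 11.17
```

>>> carry_out:
  moves:
    - [[0,0,1.5],[0,0,0],0]
    - [[0,0,3],[0,0,0],0]
    - [[0,0,4.5],[0,0,0],0]
    - [[0,0,5.5],[0,0,0],0]

```text
t: 7.1
eef_pos: [0.4985, -0.0377, 0.2014]
tool_rot: [0.001, 0.931, 0.365, 0.001]
contact_force: [5.1, -1.8, 4.3]
gripper_width: 0.127
```

```bash
python3 -c "
from h import *
st()"
```

```text
t 7.1 pos [ 0.4985 -0.0377  0.2014] az -47.23 Fworld [ 5.13 -1.84  4.26] Ftool [ 2.52  4.84 -4.24] T [-0.417 -1.287  0.168] w 10.83
```

```bash
cat >> h.py <<'E'
def av(n=5):
    L=[]
    for _ in range(n): bot.read_camera("scene"); L.append(bot.get_obs())
    T=np.array([o["torque"] for o in L]);F=np.mean([o["contact_force"] for o in L],0);st();M=Rq(L[-1]["tool_rot"]).as_matrix()
    A=[];
    for o in L: m=Rq(o["tool_rot"]).as_matrix(); A.append(np.degrees(np.arctan2(m[1,1],m[0,1])))
    print("Tz each",np.round(T[:,2],3),"mean",T[:,2].mean().round(3),"az",np.round(np.mean(A),2),"Ftool",np.round(M.T@F,2))
E
python3 -c "
from h import *
av()"
```

```text
t 7.35 pos [ 0.4985 -0.0378  0.2014] az -47.2 Fworld [ 5.18 -1.74  4.07] Ftool [ 2.63  4.81 -4.06] T [-0.485 -1.273  0.157] w 10.93
Tz each [0.141 0.162 0.115 0.092 0.157] mean 0.134 az -47.22 Ftool [ 3.15  4.96 -4.11]
```

>>> carry_out:
  moves:
    - [[0,0,0.8],[0.02,0.05,-0.03],0]
    - [[0,0,1.5],[0.02,0.05,-0.03],0]

```text
t: 7.6
eef_pos: [0.4985, -0.0378, 0.2015]
tool_rot: [0.001, 0.936, 0.353, 0.001]
contact_force: [5.7, -1.3, 3.1]
gripper_width: 0.13
```

```bash
python3 -c "
from h import *
av()"
```

```text
t 7.85 pos [ 0.4985 -0.0378  0.2014] az -48.69 Fworld [ 5.6  -1.22  2.77] Ftool [ 3.4   4.62 -2.76] T [-0.343 -1.194  0.233] w 11.03
Tz each [0.2   0.183 0.225 0.201 0.233] mean 0.208 az -48.7 Ftool [ 3.2   4.33 -3.4 ]
```

The torque now rises 0.049 N·m per degree, which matches the stop's stiffness, so the dial is on its stop. I'll press a little more and hold.

>>> carry_out:
  moves:
    - [[0,0,0.7],[0,0.03,0],0]
    - [[0,0,1.4],[0,0.03,0],0]
    - [[0,0,1.4],[0,0.03,0],0]
    - [[0,0,1.4],[0,0.03,0],0]

```text
t: 8.35
eef_pos: [0.4985, -0.0379, 0.2014]
tool_rot: [0.0, 0.94, 0.341, 0.0]
contact_force: [5.6, -0.5, 3.3]
gripper_width: 0.128
```

```bash
python3 -c "
from h import *
av(8)"
```

```text
t 8.75 pos [ 0.4986 -0.0379  0.2014] az -50.07 Fworld [ 5.59 -0.79  4.42] Ftool [ 3.78  4.19 -4.42] T [-0.376 -1.093  0.233] w 10.98
Tz each [0.189 0.282 0.25  0.229 0.254 0.218 0.231 0.233] mean 0.236 az -50.07 Ftool [ 3.59  4.08 -3.58]
```

>>> carry_out:
  moves:
    - [[0,0,-8],[0,0.04,0],0]
    - [[0,0,-18],[0,0.04,0],0]
    - [[0,0,-28],[0,0.04,0],0]
    - [[0,0,-38],[0,0.04,0],0]
    - [[0,0,-48],[0,0.04,0],0]

```text
t: 9.38
eef_pos: [0.4973, -0.0372, 0.2013]
tool_rot: [-0.001, 0.718, 0.696, -0.0]
contact_force: [-1.3, 2.8, 10.2]
gripper_width: 0.129
```

>>> carry_out:
  moves:
    - [[0,0,-8],[0,0,0],0]
    - [[0,0,-16],[0,0,0],0]
    - [[0,0,-24],[0,0,0],0]
    - [[0,0,-29],[0,0,0],0]
    - [[0,0,-30],[0,0,0],0]

```text
t: 10.0
eef_pos: [0.4964, -0.0374, 0.2013]
tool_rot: [-0.002, 0.515, 0.857, -0.0]
contact_force: [-3.7, 1.8, 14.2]
gripper_width: 0.128
```

```bash
python3 -c "
from h import *
av(5)"
```

```text
t 10.25 pos [ 0.4964 -0.0374  0.2013] az 27.92 Fworld [-4.68  0.82 13.29] Ftool [  2.96  -3.8  -13.27] T [0.4   0.846 0.07 ] w 11.04
Tz each [0.06  0.035 0.029 0.104 0.07 ] mean 0.06 az 27.93 Ftool [  3.42  -2.6  -13.74]
```

>>> carry_out:
  moves:
    - [[0,0,-0.5],[0,-0.03,-0.1],0]
    - [[0,0,-0.5],[0,-0.03,-0.1],2]
    - [[0,0,-0.5],[0,-0.03,-0.1],4]
    - [[0,0,-0.5],[0,-0.03,-0.1],5]
    - [[0,0,-0.5],[0,-0.03,-1],5]

```text
t: 10.88
eef_pos: [0.4974, -0.0381, 0.2109]
tool_rot: [-0.001, 0.512, 0.859, -0.001]
contact_force: [-0.4, 0.1, -0.2]
gripper_width: 0.589
```

>>> carry_out:
  moves:
    - [[0,0,0],[0,0,-3],6]
    - [[0,0,0],[0,0,-7],8.5]
    - [[0,0,0],[5,0,-8],8.5]
    - [[0,0,0],[11,1,-8],8.5]
    - [[0,0,0],[17,2,-8],8.5]

```text
t: 11.5
eef_pos: [0.4341, 0.1223, 0.2923]
tool_rot: [0.0, 0.512, 0.859, 0.001]
contact_force: [0.7, 0.5, -0.5]
gripper_width: 0.997
```

```bash
python3 - <<'E'
from h import *
st();plan(.516,.22,.16,28)
s=bot.read_camera("scene")[:,:,::-1];t=bot.read_camera("top")[:,:,::-1]
r=lambda i,x,y:cv2.resize(i[y:y+60,x:x+60],(400,400),interpolation=cv2.INTER_CUBIC)
cv2.imwrite("pics/dial2.png",np.hstack([r(s,270,205),r(t,292,228)]))
E
```

```text
t 11.5 pos [0.4341 0.1223 0.2923] az 28.4 Fworld [ 0.67  0.45 -0.48] Ftool [0.08 0.8  0.48] T [ 0.024 -0.078 -0.023] w 85.19
t 11.5 pos [0.4341 0.1223 0.2923] az 28.4 turn 0.4 shift [ 4.69 11.83 13.26] q [-0.76  0.04  0.37  2.03 -0.02  1.07  0.11]
```

View pics/dial2.png

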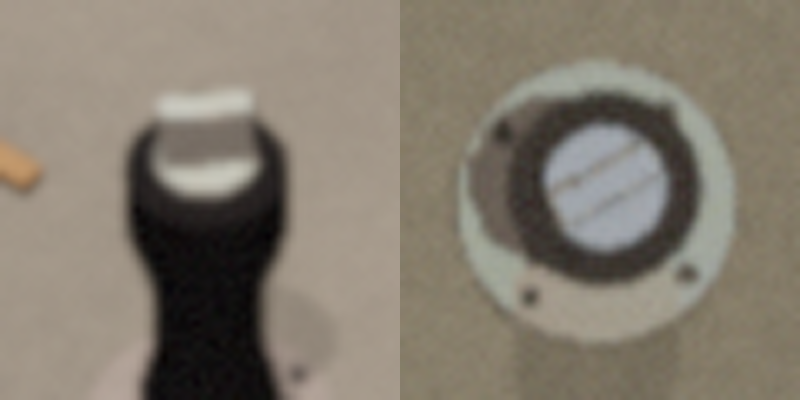

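The top view shows the bar's edges from (553,190) to (648,140), a slope of about 28°. That is 18° counter-clockwise of the start, i.e. click 4 with the stop three clicks below the start. The jaw forces put the axis at (0.4973,-0.0397). Next is the cap at about (0.5165,0.220).

>>> carry_out:
  moves:
    - [[0,0,0],[2,5.5,0],8.5]
    - [[0,0,0],[4,10,3],8.5]
    - [[0,0,0],[4.7,11.9,8],8.5]
    - [[0,0,0],[4.7,11.9,13],8.5]
    - [[0,0,0],[4.7,11.9,16.5],8.5]

```text
t: 12.22
eef_pos: [0.5165, 0.2184, 0.1243]
tool_rot: [-0.0, 0.511, 0.859, -0.001]
contact_force: [0.4, -0.3, 0.3]
gripper_width: 0.998
```

```bash
python3 - <<'E'
from h import *
plan(.5165,.22,.064,28.4)
s=bot.read_camera("scene")[250:330,335:435,::-1]
cv2.imwrite("pics/cap2.png",cv2.resize(s,(500,400),interpolation=cv2.INTER_CUBIC))
E
```

```text
t 12.225 pos [0.5165 0.2184 0.1243] az 28.47 turn 0.07 shift [0.14 0.09 6.03] q [-0.75  0.46  0.3   1.95 -0.19  0.76  0.16]
```

View pics/cap2.png

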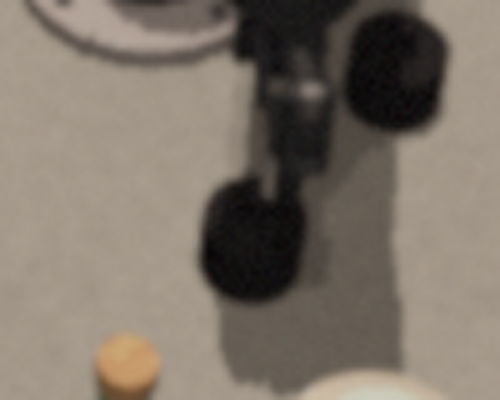

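The fingers are over cap A at crop (255,240), and cap B is untouched at (400,70). I'll descend and centre the cap with a light grip.

>>> carry_out:
  moves:
    - [[0,0,0],[0.1,0.05,3],8.5]
    - [[0,0,0],[0.1,0.05,6],6]
    - [[0,0,0],[0.1,0.05,6],4]
    - [[0,0,0],[0.1,0.05,6],3]
    - [[0,0,0],[0.1,0.05,6],1]
  newtons: 20

```text
t: 12.9
eef_pos: [0.5178, 0.2206, 0.0679]
tool_rot: [0.001, 0.512, 0.859, 0.001]
contact_force: [-0.4, -0.1, 2.0]
gripper_width: 0.197
```

>>> carry_out:
  moves:
    - [[0,0,0],[0,0,0],1]
    - [[0,0,0],[0,0,0],1]
    - [[0,0,0],[0,0,0],1]

```text
t: 13.28
eef_pos: [0.5177, 0.2204, 0.0677]
tool_rot: [0.001, 0.512, 0.859, 0.001]
contact_force: [-1.2, -0.6, 6.6]
gripper_width: 0.196
```

```bash
python3 -c "
from h import *
st()"
```

```text
t 13.28 pos [0.5177 0.2204 0.0677] az 28.45 Fworld [-1.18 -0.65  6.59] Ftool [-0.01 -1.33 -6.59] T [-0.169  0.176 -0.025] w 16.75
```

>>> carry_out:
  moves:
    - [[0,0,0],[0,0,-0.1],5]
    - [[0,0,0],[0,0,-0.1],5]
    - [[0,0,10],[0,0,0],5]
    - [[0,0,20],[0,0,0],5]
    - [[0,0,30],[0,0,0],5]

```text
t: 13.9
eef_pos: [0.5166, 0.2202, 0.0662]
tool_rot: [-0.0, 0.718, 0.696, -0.0]
contact_force: [-0.0, 0.2, 0.4]
gripper_width: 0.587
```

>>> carry_out:
  moves:
    - [[0,0,10],[0,0,0],5]
    - [[0,0,20],[0,0,0],5]
    - [[0,0,30],[0,0,0],5]
    - [[0,0,40],[0,0,0],5]
    - [[0,0,50],[0,0,0],5]

```text
t: 14.52
eef_pos: [0.5166, 0.2203, 0.0662]
tool_rot: [-0.0, 0.945, 0.327, -0.0]
contact_force: [-0.5, -0.1, -0.3]
gripper_width: 0.584
```

>>> carry_out:
  moves:
    - [[0,0,10],[0,0,0],5]
    - [[0,0,10],[0,0,0],1]
    - [[0,0,10],[0,0,0],1]
    - [[0,0,10],[0,0,0],1]
    - [[0,0,10],[0,0,0],1]

```text
t: 15.15
eef_pos: [0.5167, 0.2201, 0.0662]
tool_rot: [-0.0, 0.969, 0.246, -0.0]
contact_force: [-0.1, 0.1, -0.4]
gripper_width: 0.199
```

```bash
python3 -c "
from h import *
st()"
```

```text
t 15.15 pos [0.5167 0.2201 0.0662] az -61.49 Fworld [-0.1   0.14 -0.45] Ftool [-0.03 -0.17  0.45] T [-0.047  0.023 -0.021] w 16.98
```

>>> carry_out:
  moves:
    - [[0,0,0],[0,0,0],1]
    - [[0,0,0],[0,0,0],1]
    - [[0,0,0],[0,0,-4],1]
    - [[0,0,0],[0,0,-9],1]
    - [[0,0,0],[0,0,-14],1]
  newtons: 50

```text
t: 15.78
eef_pos: [0.5164, 0.22, 0.2074]
tool_rot: [0.0, 0.969, 0.246, -0.0]
contact_force: [0.3, 1.1, 0.1]
gripper_width: 0.187
```

>>> carry_out:
  moves:
    - [[0,0,0],[0,0,-5],1]
    - [[0,0,0],[0,0,-9.5],1]
    - [[0,0,0],[0,0,-9.5],1]

```text
t: 16.15
eef_pos: [0.5185, 0.2205, 0.3045]
tool_rot: [-0.001, 0.969, 0.246, 0.003]
contact_force: [-0.9, 0.8, -1.5]
gripper_width: 0.188
```

```bash
python3 -c "
from h import *
st();plan(.4973,-.0397,.30,-61.5)"
```

```text
t 16.15 pos [0.5185 0.2205 0.3045] az -61.52 Fworld [-0.86  0.84 -1.55] Ftool [-0.37 -1.15  1.55] T [-0.027  0.083 -0.008] w 16.02
t 16.15 pos [0.5185 0.2205 0.3045] az -61.52 turn -0.02 shift [-14.27  21.86   0.34] q [-1.26  0.34  0.96  1.81 -0.3   1.15 -1.28]
```

>>> carry_out:
  moves:
    - [[0,0,0],[-3,4.5,0],1]
    - [[0,0,0],[-6,9.2,0],1]
    - [[0,0,0],[-9,13.8,0],1]
    - [[0,0,0],[-12,18.4,0],1]
    - [[0,0,0],[-14.2,21.7,0],1]

```text
t: 16.77
eef_pos: [0.494, -0.0407, 0.3003]
tool_rot: [-0.0, 0.97, 0.245, -0.001]
contact_force: [0.7, 0.9, -0.8]
gripper_width: 0.183
```

>>> carry_out:
  moves:
    - [[0,0,0],[0,0,0],1]
    - [[0,0,0],[0,0,0],1]

```text
t: 17.02
eef_pos: [0.495, -0.0375, 0.3005]
tool_rot: [-0.0, 0.969, 0.246, -0.001]
contact_force: [0.8, 1.1, -1.2]
gripper_width: 0.188
```

```bash
python3 - <<'E'
from h import *
st();plan(.4973,-.0397,.30,-61.5)
s=bot.read_camera("scene")[150:240,250:350,::-1]
cv2.imwrite("pics/place.png",cv2.resize(s,(500,450),interpolation=cv2.INTER_CUBIC))
th=np.linspace(0,6.28,9)[:-1]
print("expected rim z.238 px",proj("scene",[[.4973,-.0397,.238]])," knob",proj("scene",[[.4973,-.0397,.304]]), "bar top",proj("scene",[[.4973,-.0397,.206]]))
E
```

```text
t 17.02 pos [ 0.495  -0.0375  0.3005] az -61.51 Fworld [ 0.81  1.08 -1.21] Ftool [ 1.23 -0.56  1.21] T [-0.012  0.019  0.027] w 16.02
t 17.025 pos [ 0.495  -0.0375  0.3005] az -61.51 turn -0.01 shift [0.1  0.3  0.05] q [-0.97  0.19  1.07  1.95 -0.19  1.1  -0.89]
expected rim z.238 px [[299.87334682 210.5439796 ]]  knob [[299.55256456 191.8961933 ]] bar top [[300.02174692 219.17080756]]
```

View pics/place.png

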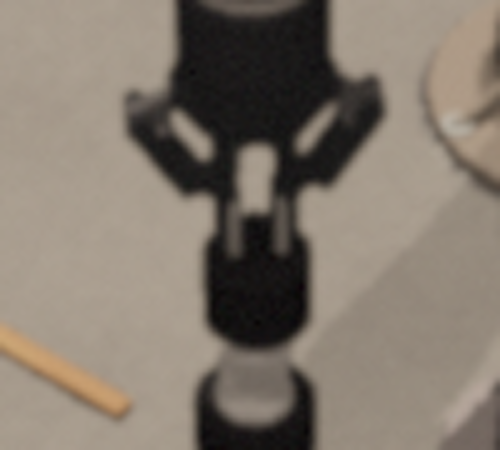

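The cap hangs upright just above the bar, with cap centre column 258 and head column 255 in the crop. I'll shift by the small correction and lower it.

>>> carry_out:
  moves:
    - [[0,0,0],[0.1,0.3,0],1]
    - [[0,0,0],[0.1,0.3,0.5],1]
    - [[0,0,0],[0.1,0.3,2],1]
    - [[0,0,0],[0.1,0.3,3],1]
    - [[0,0,0],[0.1,0.3,3],1]

```text
t: 17.7
eef_pos: [0.4969, -0.0405, 0.2701]
tool_rot: [0.0, 0.969, 0.246, -0.001]
contact_force: [0.5, 0.1, -0.4]
gripper_width: 0.185
```

```bash
python3 -c "
from h import *
av(3);plan(.4973,-.0397,.237,-61.5)"
```

```text
t 17.85 pos [ 0.4978 -0.0407  0.2714] az -61.55 Fworld [ 0.32 -0.27  0.06] Ftool [ 0.15  0.38 -0.06] T [-0.003  0.027  0.007] w 15.61
Tz each [0.025 0.023 0.007] mean 0.018 az -61.56 Ftool [ 0.04 -0.07  0.19]
t 17.85 pos [ 0.4978 -0.0407  0.2714] az -61.55 turn -0.05 shift [-0.   -0.11  3.44] q [-0.92  0.25  1.05  1.99 -0.25  1.04 -0.83]
```

>>> carry_out:
  moves:
    - [[0,0,0],[0,-0.05,0.8],1]
    - [[0,0,0],[0,-0.05,1.6],1]
    - [[0,0,0],[0,-0.05,2.3],1]
    - [[0,0,0],[0,-0.05,2.8],1]
    - [[0,0,0],[0,-0.05,3.2],1]

```text
t: 18.48
eef_pos: [0.4974, -0.0401, 0.2388]
tool_rot: [0.0, 0.969, 0.246, -0.0]
contact_force: [-0.4, -0.2, -1.7]
gripper_width: 0.187
```

```bash
python3 -c "
from h import *
av(3)"
```

```text
t 18.62 pos [ 0.4974 -0.0401  0.2391] az -61.54 Fworld [ 0.14 -0.15 -0.72] Ftool [0.05 0.2  0.72] T [ 0.02  -0.011 -0.009] w 15.56
Tz each [ 0.001 -0.011 -0.009] mean -0.007 az -61.54 Ftool [-0.04 -0.43  0.53]
```

Everything is free so far. I'll feel for the seat.

>>> carry_out:
  moves:
    - [[0,0,0],[0,0,0.1],1]
    - [[0,0,0],[0,0,0.2],1]
    - [[0,0,0],[0,0,0.3],1]
    - [[0,0,0],[0,0,0.3],1]

```text
t: 19.12
eef_pos: [0.4975, -0.04, 0.2363]
tool_rot: [-0.0, 0.969, 0.246, 0.0]
contact_force: [-0.6, -0.5, 0.1]
gripper_width: 0.186
```

```bash
python3 -c "
from h import *
av(3)"
```

```text
t 19.27 pos [ 0.4975 -0.04    0.2363] az -61.53 Fworld [ 1.48 -0.69 -0.23] Ftool [0.97 1.31 0.23] T [-0.042 -0.053  0.024] w 15.83
Tz each [0.028 0.003 0.024] mean 0.018 az -61.53 Ftool [ 0.72  0.36 -0.05]
```

>>> carry_out:
  moves:
    - [[0,0,0],[0,0,0.05],1]
    - [[0,0,0],[0,0,0.1],1]
    - [[0,0,0],[0,0,0.1],1]

```text
t: 19.65
eef_pos: [0.4976, -0.0401, 0.2361]
tool_rot: [-0.001, 0.969, 0.246, 0.0]
contact_force: [-5.3, 1.3, 12.7]
gripper_width: 0.187
```

```bash
python3 -c "
from h import *
av(3)"
```

```text
t 19.8 pos [ 0.4976 -0.0401  0.2361] az -61.54 Fworld [-4.69  0.38 12.38] Ftool [ -3.93  -2.58 -12.38] T [0.265 0.884 0.019] w 15.5
Tz each [ 0.049 -0.04   0.019] mean 0.009 az -61.54 Ftool [ -3.35  -2.6  -12.35]
```

Contact comes at TCP 0.236, exactly the seat height (0.170 + 0.066). I'll ease off, open and retreat.

>>> carry_out:
  moves:
    - [[0,0,0],[0,0,-0.08],1]
    - [[0,0,0],[0,0,-0.08],3]
    - [[0,0,0],[0,0,-0.08],5]
    - [[0,0,0],[0,0,-0.08],5]
    - [[0,0,0],[0,0,-1.5],5]

```text
t: 20.42
eef_pos: [0.4967, -0.04, 0.25]
tool_rot: [0.0, 0.969, 0.246, -0.001]
contact_force: [0.5, -0.7, 0.3]
gripper_width: 0.585
```

>>> carry_out:
  moves:
    - [[0,0,0],[0,0,-4],5]
    - [[0,0,0],[0,0,-9],5]
    - [[0,0,0],[4,-4.5,-9],5]
    - [[0,0,0],[7,-9.5,-9],5]
    - [[0,0,0],[10,-14.5,-9],5]

```text
t: 21.05
eef_pos: [0.5165, 0.1368, 0.3415]
tool_rot: [-0.0, 0.969, 0.246, 0.001]
contact_force: [0.3, -0.6, 0.1]
gripper_width: 0.586
```

```bash
python3 - <<'E'
from h import *
st()
s=bot.read_camera("scene")[:,:,::-1];t=bot.read_camera("top")[:,:,::-1]
r=lambda i,x,y:cv2.resize(i[y:y+80,x:x+80],(400,400),interpolation=cv2.INTER_CUBIC)
cv2.imwrite("pics/end.png",np.hstack([r(s,262,190),r(t,282,218)]))
for z,n in((.17,"rim"),(.214,"top"),(.236,"knob")): print(n,(proj("scene",[[.4973,-.0397,z]])-[262,190])*5,(proj("top",[[.4973,-.0397,z]])-[282,218])*5+[400,0])
E
```

```text
t 21.05 pos [0.5165 0.1368 0.3415] az -61.56 Fworld [ 0.32 -0.55  0.14] Ftool [ 0.02  0.64 -0.14] T [ 0.012 -0.047  0.028] w 50.08
rim [[190.91736949 192.8617823 ]] [[600.33013046 184.25467755]]
top [[189.92532509 135.19203466]] [[602.32653318 180.67786842]]
knob [[189.41376926 105.45415687]] [[603.38035029 178.78982118]]
```

View pics/end.png

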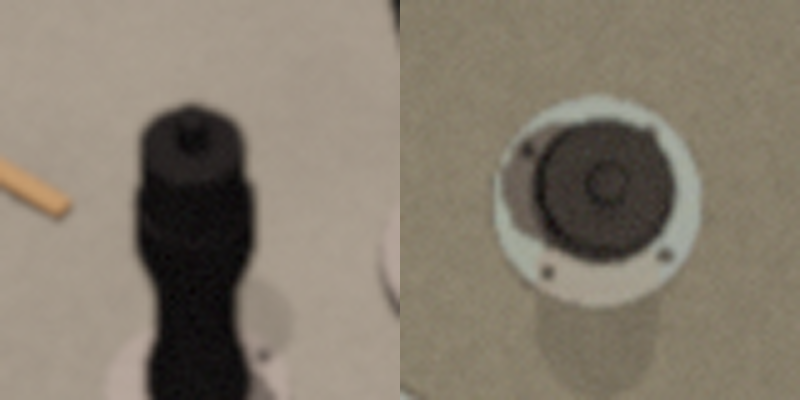

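The cap sits level and centred on the head, with its knob top at crop (190,107) against (189,105) expected. The top view shows it concentric at (606,185), and the gripper is well clear.

```bash
python3 -c "
from h import *
print(bot.hand_in())"
```

```text
the job is handed in; nothing more can be done
None
```

I set the smaller mill's grind, put the far cap (0.56 m from the base, against 0.45 m for the look-alike) over its dial, and handed the job in at about 21 s.

- **Stop:** I turned the dial clockwise until the stop was felt, with the torque rising about 0.05 N·m per degree. I then held about 0.24 N·m at the wrist, which I estimate as 7–8 N on the pin once the detent is taken off.
- **Four clicks back:** The torque and angle fit click zero three clicks clockwise of the start. I turned back to 72° from there and let go. The top picture showed the bar about 18° counter-clockwise of its start, which is click four.
- **Cap:** I centred it with two crossed grips and lowered it. It made contact at exactly the seat height, 0.236 m at the TCP. The last picture shows it level and centred, with the gripper well clear.

**Disagreements and limits:**
- The scene camera placed points about 5 mm off the top camera. I used a blend of the two, and the grip forces on the dial agreed with it.
- The torque readings were noisy, about ±0.03 N·m. A single reading of 0.17 N·m just before the stop did not fit, so I averaged readings after that.
- Just before release at click four, the wrist still read about 0.06 N·m. The picture after letting go showed the right click.

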